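# Return the read vial to the tray and present the tall one to the code reader

### The job

The short vial standing alone on the bench has already been read: put it back in the tray, lowered (not dropped) fully down into any empty hole, and let it go. Then take the one tall vial out of the tray and hold it up to the code reader with the code on its underside facing the window: vial straight in line with the reader's tilted line of sight, underside centred and about 60 mm clear of the window. Finish while holding it still there; do not shift the other vials, the bottle or the reader.

Things in the scene. Friction and masses are not known exactly. Their poses are not given: they have to be found in the camera images.
- tray: Grey plastic vial tray, fixed, 130 (x) x 170 (y) x 32 mm high. Origin: centre of its underside, on the bench; z up. 12 round blind bores of 30 mm diameter in a grid: centres at x = -40, 0, +40 mm and y = -60, -20, +20, +60 mm in its own axes. Each bore is 26 mm deep: its floor is 6 mm above the origin. Four of the bores hold the tall vial and three short ones, one each; the rest are empty. Seated vials have about 1 mm of play all round.
- vial_bench: The short vial that stands alone on the open bench. Same kind of vial: amber glass, 27.5 mm diameter, straight side, green screw cap on top, white label band. 60 mm tall; straight glass from 0 to 43 mm above its underside, cap 26.8 mm diameter from 47 to 60 mm. About 45 g (varies by a third). Origin: centre of the underside; z points up to the cap.
- vial_tall: The only tall vial; it stands in one of the tray's bores. Same kind of vial: amber glass, 27.5 mm diameter, straight side, green screw cap on top, white label band. 98 mm tall; straight glass from 0 to 81 mm above its underside, cap 26.8 mm diameter from 85 to 98 mm. A small square code is on the underside. About 80 g (varies by a third). Origin: centre of the underside; z points up to the cap.
- tall_cap (a point): Centre of the top of the tall vial's cap, 98 mm from its underside; same axes as the tall vial.
- vial_a: A short vial in the tray, to be left alone. Same kind of vial: amber glass, 27.5 mm diameter, straight side, green screw cap on top, white label band. 60 mm tall; straight glass from 0 to 43 mm above its underside, cap 26.8 mm diameter from 47 to 60 mm. About 45 g (varies by a third). Origin: centre of the underside; z points up to the cap.
- vial_b: A short vial in the tray, to be left alone. Same kind of vial: amber glass, 27.5 mm diameter, straight side, green screw cap on top, white label band. 60 mm tall; straight glass from 0 to 43 mm above its underside, cap 26.8 mm diameter from 47 to 60 mm. About 45 g (varies by a third). Origin: centre of the underside; z points up to the cap.
- vial_c: A short vial in the tray, to be left alone. Same kind of vial: amber glass, 27.5 mm diameter, straight side, green screw cap on top, white label band. 60 mm tall; straight glass from 0 to 43 mm above its underside, cap 26.8 mm diameter from 47 to 60 mm. About 45 g (varies by a third). Origin: centre of the underside; z points up to the cap.
- reader: Code reader on a stand, fixed to the bench: steel foot 130 x 120 x 14 mm and an upright bracket that carries a grey head (56 x 72 x 60 mm) on a stiff tilt hinge 112 mm above the bench; about 155 mm high overall. Origin: centre of the foot's underside; its -x side is its front, roughly towards the robot; z up.
- reader_window (a point): Centre of the round window (ring of small white lamps, 44 mm across, on the black face of the reader's head). Its z axis is the line of sight: it points out of the window, upwards and tilted 23 to 40 degrees from vertical towards the reader's front (the tilt is set differently each time). It lies 32 mm from the hinge along that axis. The head does not move unless pushed hard.
- bottle: Amber reagent bottle with a blue cap, 60 mm diameter, 125 mm tall, loose, to be left alone. Origin: centre of the underside.

How it is judged (in metres and radians):
On the way, in this order (a step that is already met when the one before it is completed fails the run):
1. the bench vial stands fully down in an empty bore of the tray, let go (x of vial_bench in the frame of tray between -0.05 and 0.05 m and y of vial_bench in the frame of tray between -0.07 and 0.07 m and z of vial_bench in the frame of tray below 0.012 m and angle between vial_bench's own z axis and vertical below 0.15 rad and contact force between the fingers and vial_bench below 0.05 N), for 0.3 s.
2. the tall vial is drawn out of the tray in the gripper (z of vial_tall in the frame of tray above 0.045 m and contact force between the fingers and vial_tall above 0.5 N), for 0.2 s.
At the end, for the whole second after the job is handed in: Bench vial upright in a tray bore, within 6 mm of its floor, let go. Tall vial held still in the air, touching only the gripper: underside to the window, 40 to 80 mm from it, within 15 mm sideways (each way), axis within 12 degrees of the line of sight (all of step 1 and z of vial_tall in the frame of reader_window between 0.04 and 0.08 m and x of vial_tall in the frame of reader_window between -0.015 and 0.015 m and y of vial_tall in the frame of reader_window between -0.015 and 0.015 m and angle between the z axis of vial_tall and the z axis of reader_window, either way round below 0.21 rad and z of tall_cap in the frame of reader_window above 0.12 m and contact force between the fingers and vial_tall above 0.5 N and contact force between vial_tall and reader below 0.05 N and contact force between vial_tall and tray below 0.05 N and linear speed of vial_tall below 0.02 m/s and angular speed of vial_tall below 0.15 rad/s); the arm keeps its last pose, push and grip.
It fails at once if another vial in the tray is shifted or lifted by more than 10 mm (distance of any of vial_a, vial_b, vial_c from where it was at the start of the episode above 0.01 m).
It fails at once if the bottle is shifted by more than 15 mm (distance of bottle from where it was at the start of the episode above 0.015 m).
It fails at once if the reader is knocked: its window moves by more than 5 mm (distance of reader_window from where it was at the start of the episode above 0.005 m).
It fails at once if the bench vial is dropped: let go over the tray with its underside more than 8 mm above the tray's top (x of vial_bench in the frame of tray between -0.065 and 0.065 m and y of vial_bench in the frame of tray between -0.085 and 0.085 m and z of vial_bench in the frame of tray above 0.04 m and contact force between the fingers and vial_bench below 0.02 N).
It also fails if it takes over 64 s, if anything falls off the work surface, if the arm or the gripper's body presses on something with over 40 N, if the wrist force passes 120 N, or if a joint passes its speed limit or range.

### The arm

A 7-joint arm with a two-finger parallel gripper is mounted at the origin on the work surface. World frame = base frame: x ahead of the robot, y to its left, z up, the work surface at z = 0. Lengths are in mm, angles in rad, forces in N, time in s.
With the tool pointing down it reaches from about 350 to 900 mm from the base axis. Payload 7.2 kg.
Tool frame: the origin (TCP) lies midway between the tips of the shut fingers; the grasp point (between the pads) lies 19 mm behind it; z points along the fingers, y is the line along which they close (so a half turn about z gives the same grasp; the last joint's range is limited). The gripper opens to 85 mm and grips with 20 to 120 N. Pads are 22 mm wide; open, the fingers measure 114 mm over their backs; the gripper's body (76 mm by 85 mm) begins 54 mm behind the grasp point. The pads swing forward as they close: fully open they stand 13 mm farther back than shut.
Start: joints at [1.239, 0.411, -0.013, 1.596, 0.006, 1.134, -0.082], TCP at [162.957, -603.385, 231.297] pointing down, gripper open.
Joint ranges: [-2.95, 2.95], [-0.29, 1.99], [-1.47, 1.44], [0.14, 2.54], [-1.03, 4.17], [0.13, 1.85], [-2.86, 2.86]. Speed limits (rad/s): [2.39, 2.39, 3.01, 3.01, 3.14, 3.14, 3.14].

### API

Orientations are given as a 3x3 rotation matrix whose columns are the frame's x, y, z axes.
In Python, from rig import ctrl, imaging, close_job, nets gives the robot as it stands. The module is installed in compiled form; this text tells all that it offers.
- The arm moves only by the shell command python3 -m jog 'ROWS' [OPENING] [FORCE]. ROWS is a JSON object of lists of equal length, an entry for each row: "xyz": the shift along the tool's x, y, z in mm, a list of three; "spin": the turn about the tool's z in degrees. In form: {"xyz": [[tx, ty, tz], ...], "spin": [spin, ...]}. A call has 1 to 5 rows; each row is the pose to reach, as a shift and turn from the pose commanded when the call began, along the tool's axes at that moment; what a row does not reach only later rows make up. A row lasts 1/10 s, in which the tool goes at most 50 mm and 8.59 degrees, less where a joint would pass 70% of its speed; a pose out of reach is approached as far as the arm can. A call with a gripper value outside its range is refused whole. OPENING is the opening in per cent of the stroke, from 0 (shut) to 100 (fully open), set as the call begins (- or left out, the last holds). The fingers move at their own pace and stop on an object; FORCE is the grip in N (left out, the last holds). Time passes only in rows, so rows that repeat a pose let the fingers close. It gives the time, the measured TCP pose, the force, the opening and the grip force at its end, in the units of the state.
- ctrl.get_state(): the state, without advancing time (a new reading comes with each control period).
- imaging.snapshot(name): name is "side" or "top" or "wrist"; returns (picture, depth): 480x640x3 uint8, blue, green, red; 480x640 float32, mm along the optical axis (not along the pixel's ray), 0 where there is no reading.
- imaging.camera_params(name): a dict with "camera_matrix" (3x3 intrinsics, pixels), "dist_coeffs" ([k1, k2, p1, p2, k3] as OpenCV has them; the pictures are not rectified), "camera_from_world" (4x4, takes a point from world to camera coordinates). Camera axes: x right, y up, looking along -z (the intrinsics and any distortion apply to the point x, -y, -z); pixel columns grow to the right and rows downward; lengths in mm; the calibration is good to about 2 mm. A picture is of the moment at which its call begins: read the wrist's pose just before it. camera_params takes no time and is no camera call; for the wrist camera it gives the pose at the moment of the call.
- close_job(): hands the job in; it is judged then, once.
Trained networks look in the newest picture that a camera, given by its name, has taken for a name from the list of things; names that differ only in an ending like _2 or _b are one class to them, and where a whole thing is asked for, a point or a joint stands for the part that bears it (a point fixed in the world has none). Each returns a list of dicts, best first, with "score" (0 to 1); they miss things now and then, are a little off and sometimes report something else, mostly with a low value. They report only what shows in the picture. A call takes as long as a camera call.
- nets.silhouettes(camera, query): "pixels" (480x640 bool, what is visible of it) and "extent" ([left, top, width, height] in pixels, round what is visible of it).
The state is a dict: "t": time; "qpos": joint angles; "qvel": joint speeds; "tau": joint torques, N m; "tool_pos": TCP position; "tool_rot": TCP orientation; "wrist_force": force on the tool from outside, world axes, zero at the start; "moment": the same for the moment, N m; "opening": opening from 0.0 (shut) to 1.0 (fully open); "gripper_force": force on a finger pad.
Only numpy, scipy, OpenCV 4.12 (cv2) and the standard library are available. Lean on these libraries where they do the work, as an engineer would, in place of code of your own. Each camera call takes 0.05 s, during which the arm holds its last target. There are 200 camera calls.

## Working session

There is one attempt and no reset: what is moved stays moved. The work goes in short steps, Python scripts to look and compute and a shell command to move; the robot and the scene stay as the last step left them, time stands still between calls to the robot, and variables do not carry over. Pictures are saved under pics/ and viewed, at most 10 in all, crops included, and the job is handed in when it is done.

```bash
mkdir -p pics; cat > h.py <<'E'
import numpy as np, cv2
from rig import ctrl, imaging, close_job, nets
def cloud(cam,P,d,mask=None):
    K=np.array(P["camera_matrix"]);D=np.array(P["dist_coeffs"],float);T=np.linalg.inv(np.array(P["camera_from_world"]))
    m=d>0
    if mask is not None: m&=mask
    v,u=np.nonzero(m); n=cv2.undistortPoints(np.stack([u,v],1).astype(float).reshape(-1,1,2),K,D).reshape(-1,2)
    z=d[v,u].astype(float); c=np.stack([n[:,0]*z,-n[:,1]*z,-z,np.ones_like(z)],1)
    return (c@T.T)[:,:3],u,v
E
cat > a.py <<'E'
from h import *
ims=[]
for cam in ["side","top"]:
    im,d=imaging.snapshot(cam);P=imaging.camera_params(cam);ims.append(im)
    np.savez(f"{cam}.npz",im=im,d=d)
    print(cam,np.linalg.inv(P["camera_from_world"]).round(2).tolist())
    for q in ["tray","vial_bench","vial_tall","reader","reader_window","bottle"]:
        for r in nets.silhouettes(cam,q)[:6]:
            p,_,_=cloud(cam,P,d,r["pixels"])
            print(q,round(r["score"],2),r["extent"],np.median(p,0).round(0),np.percentile(p,3,axis=0).round(0),np.percentile(p,97,axis=0).round(0)) if len(p) else print(q,r["score"],r["extent"])
    cv2.imwrite(f"pics/{cam}0.png",im)
s=ctrl.get_state();print(s["t"],s["tool_pos"],np.round(s["tool_rot"],3).tolist())
E
python3 a.py
```

```text
side [[-0.98, 0.11, -0.16, 415.5], [-0.19, -0.62, 0.77, 797.95], [-0.01, 0.78, 0.63, 807.86], [0.0, 0.0, 0.0, 1.0]]
tray 0.57 [275.9, 310.2, 113.0, 100.6] [520. 172.  29.] [437.  72.   4.] [594. 252.  34.]
tray 0.47 [361.3, 307.6, 19.0, 37.6] [454. 128.  78.] [442. 110.  33.] [467. 133. 105.]
tray 0.22 [366.7, 160.9, 26.0, 46.4] [ 486. -347.   63.] [ 460. -378.    2.] [ 515. -336.  124.]
vial_bench 0.65 [360.7, 245.5, 19.4, 32.6] [474. -83.  39.] [ 462. -101.    4.] [487. -78.  61.]
vial_bench 0.42 [288.5, 341.2, 13.3, 27.6] [575. 203.  58.] [564. 186.  31.] [589. 209.  67.]
vial_tall 0.69 [359.2, 306.6, 20.3, 39.7] [455. 128.  75.] [442. 105.  27.] [468. 133. 105.]
reader 0.67 [244.5, 179.8, 72.0, 92.3] [ 684. -137.   24.] [ 629. -202.    4.] [756. -92. 146.]
reader_window 0.7 [255.2, 180.9, 46.6, 45.9] [ 682. -142.  133.] [ 651. -182.   85.] [ 734. -115.  149.]
bottle 0.66 [366.7, 160.1, 26.5, 45.5] [ 486. -347.   63.] [ 460. -367.    7.] [ 514. -336.  123.]
bottle 0.35 [363.1, 308.2, 16.3, 38.2] [454. 128.  78.] [442. 111.  33.] [467. 133. 105.]
top [[-0.03, 1.0, -0.08, 490.05], [
[... 261 characters left out ...]

vial_tall 0.55 [247.7, 300.5, 8.9, 12.4] [456. 113. 102.] [443. 104.  26.] [468. 128. 108.]
reader 0.73 [337.3, 171.2, 62.7, 67.9] [ 678. -154.   20.] [ 626. -221.    9.] [756. -97. 149.]
reader 0.26 [246.1, 299.5, 11.8, 15.2] [455. 113. 102.] [443. 104.  30.] [467. 127. 108.]
reader_window 0.73 [352.4, 174.7, 36.7, 43.2] [ 689. -158.  140.] [ 655. -191.  113.] [ 735. -124.  151.]
reader_window 0.7 [445.1, 274.6, 34.4, 24.6] [ 489. -357.   86.] [ 463. -390.   19.] [ 513. -339.  127.]
bottle 0.56 [445.0, 274.2, 35.5, 27.6] [ 489. -358.   85.] [ 463. -393.    2.] [ 515. -339.  127.]
0.7 [ 162.93151281 -603.41812204  231.34106168] [[0.965, 0.261, 0.0], [0.261, -0.965, -0.0], [-0.0, 0.0, -1.0]]
```

```bash
python3 - <<'E'
from h import *
a=np.load("top.npz")["im"];b=np.load("side.npz")["im"]
A=cv2.resize(a[150:340,170:490],(800,475)); 
A=cv2.resize(a[160:340,180:420],None,fx=1.66*1.0,fy=1.66)
B=cv2.resize(b[150:430,230:400],None,fx=2.1,fy=2.1)
C=np.zeros((600,800,3),np.uint8);C[:A.shape[0],:A.shape[1]]=A;C[:B.shape[0],400:400+B.shape[1]]=B[:600]
T=cv2.resize(a[236:330,185:285],(400,295),interpolation=cv2.INTER_CUBIC);C[302:597,:398]=T[:,:398]
cv2.imwrite("pics/c0.png",C)
E
```

```text
(no output)
```

View pics/c0.png

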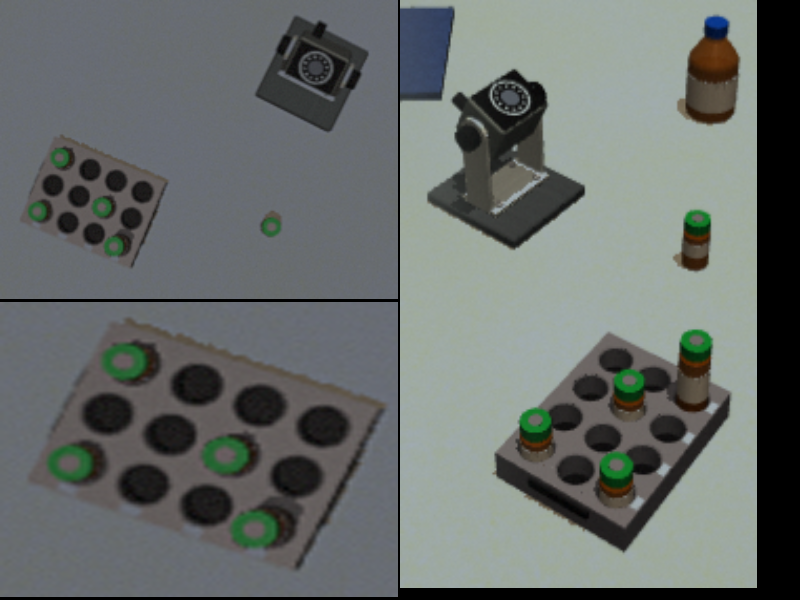

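```bash
python3 -m jog '{"xyz":[[29,-27,0],[58,-55,0],[87,-82,0],[116,-110,0],[145,-137,0]],"spin":[0,0,0,0,0]}' 100
python3 -m jog '{"xyz":[[29,-27,0],[58,-55,0],[87,-82,0],[116,-110,0],[145,-137,0]],"spin":[0,0,0,0,0]}'
python3 -m jog '{"xyz":[[29,-27,0],[58,-55,0],[87,-82,0],[116,-110,0],[145,-137,0]],"spin":[0,0,0,0,0]}'
cat > w.py <<'E'
from h import *
import sys
def wrist(tag,qs):
    P=imaging.camera_params("wrist");im,d=imaging.snapshot("wrist");np.savez(tag+".npz",im=im,d=d,T=P["camera_from_world"])
    cv2.imwrite(f"pics/{tag}.png",im)
    C=np.linalg.inv(P["camera_from_world"]);print("cam",C[:3,3].round(0),"look",(-C[:3,2]).round(2),"f",P["camera_matrix"][0][0],P["dist_coeffs"])
    for q in qs:
        for r in nets.silhouettes("wrist",q)[:6]:
            p,_,_=cloud("wrist",P,d,r["pixels"])
            if len(p): print(q,round(r["score"],2),r["extent"],np.median(p,0).round(0),np.percentile(p,3,axis=0).round(0),np.percentile(p,97,axis=0).round(0))
    s=ctrl.get_state();print(s["t"],s["tool_pos"].round(1),np.round(s["tool_rot"],3).tolist())
    return P,im,d
if __name__=="__main__": wrist(sys.argv[1],sys.argv[2:])
E
python3 w.py w1 vial_bench vial_tall tray
```

```text
t: 1.2
tool_pos: [267.9, -431.9, 231.5]
tool_rot: [[0.965, 0.261, 0.0], [0.261, -0.965, -0.0], [0.0, 0.001, -1.0]]
wrist_force: [0.1, 0.3, -0.1]
opening: 1.002
gripper_force: 0.0
t: 1.7
tool_pos: [372.1, -261.8, 231.6]
tool_rot: [[0.965, 0.261, 0.001], [0.261, -0.965, -0.001], [0.0, 0.001, -1.0]]
wrist_force: [0.4, -0.2, -0.6]
opening: 1.001
gripper_force: 0.0
t: 2.2
tool_pos: [476.4, -91.7, 231.6]
tool_rot: [[0.965, 0.261, 0.001], [0.261, -0.965, -0.0], [0.001, 0.001, -1.0]]
wrist_force: [0.9, -0.7, 0.2]
opening: 1.0
gripper_force: 0.0
cam [549. -72. 374.] look [-0.28 -0.08 -0.96] f 417.7672444214901 [-0.04758964  0.          0.          0.          0.        ]
vial_tall 0.68 [1.8, 154.8, 80.1, 47.1] [459. 108.  83.] [444. 104.  31.] [468. 121. 104.]
tray 0.55 [2.0, 0.0, 171.1, 209.8] [522. 118.  30.] [438.  61.   4.] [572. 182.  33.]
2.4 [475.9 -92.5 231.2] [[0.965, 0.263, -0.0], [0.263, -0.965, -0.0], [-0.0, -0.0, -1.0]]
```

View pics/w1.png

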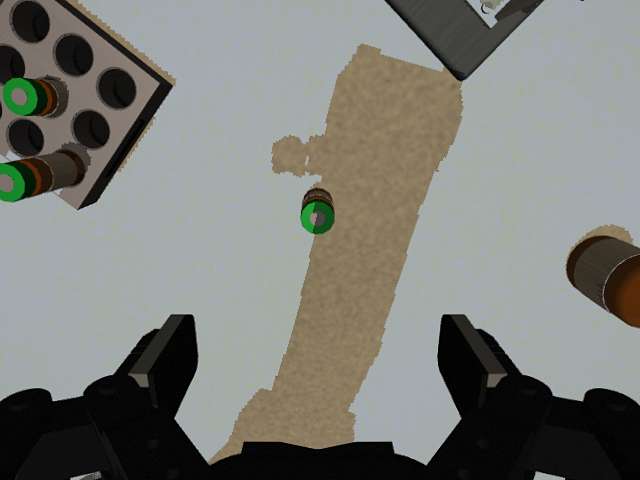

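```bash
cat > caps.py <<'E'
from h import *
from scipy.optimize import least_squares
def caps(cam,P,im,d,zmin=50):
    hsv=cv2.cvtColor(im,cv2.COLOR_BGR2HSV)
    m=((hsv[...,0]>45)&(hsv[...,0]<80)&(hsv[...,1]>100)&(d>0)).astype(np.uint8)
    n,l,st,_=cv2.connectedComponentsWithStats(m)
    out=[]
    for i in range(1,n):
        if st[i,4]<15: continue
        p,u,v=cloud(cam,P,d,l==i); zt=np.percentile(p[:,2],80 if cam!="side" else 95)
        q=p[(p[:,2]>zt-3)]; h=cv2.convexHull(q[:,:2].astype(np.float32)).reshape(-1,2)
        f=least_squares(lambda c:np.hypot(*(h-c).T)-13.4,h.mean(0),loss="soft_l1") 
        out.append((f.x,zt)); print(cam,"cap",f.x.round(1),"ztop",zt.round(1),"px",st[i,4],"minmax",q[:,:2].min(0).round(1),q[:,:2].max(0).round(1))
    return out
def tray(cam,P,d,near):
    p,u,v=cloud(cam,P,d); m=(abs(p[:,2]-32)<4)&(np.hypot(*(p[:,:2]-near).T)<125); q=p[m]
    g=np.zeros((600,600),np.uint8); ij=((q[:,:2]-near)*2+300).astype(int); g[ij[:,1],ij[:,0]]=255
    g=cv2.morphologyEx(g,cv2.MORPH_CLOSE,np.ones((7,7))); c=max(cv2.findContours(g,0,2)[0],key=cv2.contourArea)
    r=cv2.minAreaRect(c); print(cam,"tray z",np.median(q[:,2]).round(1),"rect c",((np.array(r[0])-300)/2+near).round(1),"size",np.array(r[1])/2,"ang",r[2])
if __name__=="__main__":
    for cam,t in [("top","top"),("side","side"),("wrist","w1")]:
        a=np.load(t+".npz");P=imaging.camera_params(cam)
        if cam=="wrist":P["camera_from_world"]=a["T"]
        caps(cam,P,a["im"],a["d"])
        if cam!="wrist": tray(cam,P,a["d"],np.array([517,155]))
E
python3 caps.py
```

```text
top cap [954.4 323.4] ztop 65.0 px 188 minmax [920.7 307.2] [977.2 335.6]
top cap [963.1 355. ] ztop 65.1 px 92 minmax [949.1 342. ] [976.3 367.5]
top cap [959.5 387.2] ztop 65.3 px 91 minmax [948.8 374.2] [972.5 399.9]
top cap [956.2 418.1] ztop 64.7 px 91 minmax [944.2 405.5] [968.6 430.6]
top cap [952.6 450.2] ztop 65.3 px 87 minmax [940.7 437.7] [964.3 462.6]
top cap [951.2 482.9] ztop 64.8 px 84 minmax [938.4 470.3] [961.7 496. ]
top cap [930.8 352.7] ztop 64.8 px 94 minmax [918.3 341. ] [942.8 364.4]
top cap [927.6 383.5] ztop 65.0 px 91 minmax [916.6 371.5] [939.7 396.4]
top cap [924.3 416.6] ztop 64.0 px 92 minmax [912.8 402.8] [937.6 429.3]
top cap [923.  447.4] ztop 64.8 px 91 minmax [910.9 435.4] [934.5 461.3]
top cap [919.  478.1] ztop 65.3 px 92 minmax [907.3 468.3] [931.3 490.1]
top cap [902.8 316.4] ztop 65.2 px 92 minmax [890.5 306.4] [916.3 328.8]
top cap [896.8 379.8] ztop 65.4 px 93 minmax [885.2 366.9] [909.6 393. ]
top cap [900.8 348.5] ztop 64.7 px 91 minmax [887.9 335.6] [910.2 361.2]
top cap [892.6 411.6] ztop 65.4 px 93 minmax [880.6 397.6] [905.4 425.2]
top 
[... 1114 characters left out ...]
ide cap [454.8 119. ] ztop 105.0 px 164 minmax [441.7 104.7] [466.9 132.2]
side cap [507.6 139. ] ztop 67.4 px 169 minmax [494.8 126. ] [520.2 152.5]
side cap [575.8 195.5] ztop 67.5 px 176 minmax [564.1 182.2] [588.7 208. ]
side cap [503.9 227.7] ztop 67.5 px 194 minmax [491.5 214.5] [516.4 240.8]
side cap [945.7 428.5] ztop 65.0 px 6495 minmax [840.6 303.3] [979.1 490.6]
side tray z 31.4 rect c [515.7 156.9] size [172.81192017 131.43656921] ang 66.03751373291016
wrist cap [507.1 137.5] ztop 65.8 px 1151 minmax [494.3 123.6] [520.2 150.8]
wrist cap [454.5 117.2] ztop 103.7 px 985 minmax [441.1 104.2] [467.3 122.4]
wrist cap [474.4 -92.1] ztop 59.9 px 730 minmax [ 461.4 -105.3] [487.5 -79.4]
```

```bash
python3 -m jog '{"xyz":[[-1,-1,20],[-1,-1,40],[-1,-1,70],[-1,-1,100],[-1,-1,120]],"spin":[8,16,24,32,39]}' 100 30
python3 -m jog '{"xyz":[[0,0,25],[0,0,45],[0,0,65],[0,0,75],[0,0,81]],"spin":[0,0,0,0,0]}'
python3 -m jog '{"xyz":[[0,0,0],[0,0,0],[0,0,0],[0,0,0],[0,0,0]],"spin":[0,0,0,0,0]}' 0 30
python3 -m jog '{"xyz":[[0,0,0],[0,0,0],[0,0,0],[0,0,0],[0,0,0]],"spin":[0,0,0,0,0]}'
```

```text
t: 2.9
tool_pos: [472.9, -94.3, 109.6]
tool_rot: [[0.911, -0.412, -0.002], [-0.412, -0.911, -0.001], [-0.001, 0.001, -1.0]]
wrist_force: [-0.0, 0.5, 0.3]
opening: 1.001
gripper_force: 0.0
t: 3.4
tool_pos: [473.8, -93.6, 29.7]
tool_rot: [[0.914, -0.406, -0.001], [-0.406, -0.914, -0.0], [-0.001, 0.001, -1.0]]
wrist_force: [0.5, 0.2, 0.5]
opening: 1.0
gripper_force: 0.0
t: 3.9
tool_pos: [475.0, -92.6, 31.0]
tool_rot: [[0.914, -0.405, 0.001], [-0.405, -0.914, -0.0], [0.001, -0.0, -1.0]]
wrist_force: [-1.4, -0.6, 6.4]
opening: 0.305
gripper_force: 29.9
t: 4.4
tool_pos: [475.0, -92.6, 31.0]
tool_rot: [[0.914, -0.405, 0.001], [-0.405, -0.914, -0.0], [0.001, -0.0, -1.0]]
wrist_force: [-1.3, 0.2, 6.8]
opening: 0.305
gripper_force: 30.0
```

```bash
python3 -m jog '{"xyz":[[0,0,-20],[0,0,-50],[0,0,-90],[0,0,-130],[0,0,-150]],"spin":[0,0,0,0,0]}'
python3 - <<'E'
from w import wrist
from caps import caps
P,im,d=wrist("w2",[])
caps("wrist",P,im,d)
E
```

```text
t: 4.9
tool_pos: [475.7, -92.5, 183.7]
tool_rot: [[0.914, -0.405, 0.004], [-0.405, -0.914, -0.001], [0.004, -0.001, -1.0]]
wrist_force: [-0.1, -0.2, -0.7]
opening: 0.307
gripper_force: 29.7
cam [ 544. -123.  326.] look [-0.27  0.12 -0.96] f 417.7672444214901 [-0.04758964  0.          0.          0.          0.        ]
4.95 [476.8 -92.6 185.7] [[0.914, -0.405, 0.007], [-0.405, -0.914, -0.001], [0.007, -0.002, -1.0]]
wrist cap [507.2 137.3] ztop 65.5 px 931 minmax [494.1 123.6] [519.9 149.1]
wrist cap [475. -92.] ztop 212.4 px 4820 minmax [ 461.8 -105.4] [488.3 -78.3]
wrist cap [454.3 117.1] ztop 103.6 px 1314 minmax [441.1 103.4] [467.3 130.8]
```

View pics/w2.png

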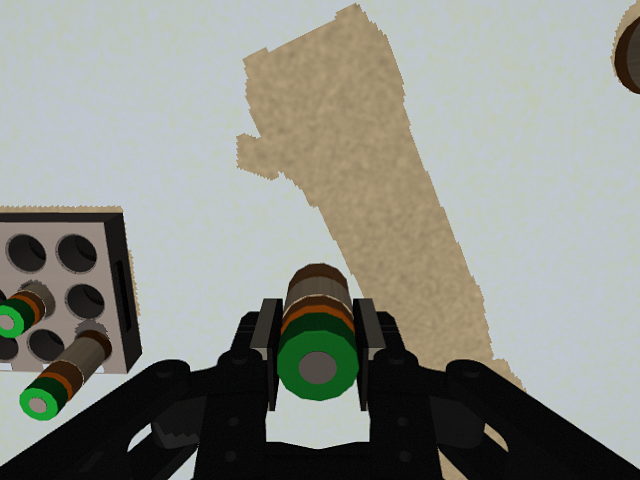

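```bash
python3 -m jog '{"xyz":[[-4,-30,5],[-10,-75,10],[-16,-120,20],[-22,-160,30],[-24,-183,35]],"spin":[0,0,0,0,0]}'
python3 -m jog '{"xyz":[[0,0,0],[0,0,0],[0,0,0]],"spin":[0,0,0]}'
python3 - <<'E'
from w import wrist
from caps import *
P,im,d=wrist("w3",[])
caps("wrist",P,im,d); tray("wrist",P,d,np.array([517,155]))
# holes: dark floor points, z<26 inside the tray
p,u,v=cloud("wrist",P,d)
R=np.array([[.916,.402],[-.402,.916]]);l=(p[:,:2]-[515.3,156])@R
m=(abs(l[:,0])<63)&(abs(l[:,1])<83)&(abs(p[:,2]-32)<3); t=p[m]; L=l[m]
g=np.zeros((360,280),np.uint8);g[(L[:,1]*2+180).astype(int),(L[:,0]*2+140).astype(int)]=255
g=cv2.morphologyEx(g,cv2.MORPH_CLOSE,np.ones((5,5)));cv2.imwrite("pics/g3.png",g)
cs,_=cv2.findContours(255-g,0,2)
cs,_=cv2.findContours(255-g,cv2.RETR_LIST,2)
for c in cs:
    (x,y),r=cv2.minEnclosingCircle(c); a=cv2.contourArea(c)
    if 12<r/2<18: M=cv2.moments(c); print("hole local",round((M["m10"]/a-140)/2,1) if a else 0,round((M["m01"]/a-180)/2,1),"circ",(x-140)/2,(y-180)/2,r/2,"fill",a/(3.14*r*r))
E
```

```text
t: 5.45
tool_pos: [526.3, 88.5, 144.2]
tool_rot: [[0.916, -0.402, -0.001], [-0.402, -0.916, 0.001], [-0.001, -0.001, -1.0]]
wrist_force: [-0.2, 0.3, -0.3]
opening: 0.308
gripper_force: 29.7
t: 5.75
tool_pos: [526.4, 83.1, 145.1]
tool_rot: [[0.914, -0.406, -0.0], [-0.406, -0.914, -0.001], [-0.0, 0.001, -1.0]]
wrist_force: [-0.3, -0.0, 0.1]
opening: 0.308
gripper_force: 29.7
cam [596.  53. 287.] look [-0.27  0.12 -0.96] f 417.7672444214901 [-0.04758964  0.          0.          0.          0.        ]
5.8 [526.5  83.  145.3] [[0.914, -0.407, -0.0], [-0.407, -0.914, -0.001], [0.0, 0.001, -1.0]]
wrist cap [576.  194.3] ztop 65.7 px 1609 minmax [563.2 181.2] [589.  207.8]
wrist cap [507.9 137.5] ztop 65.7 px 850 minmax [500.8  96.4] [545.  151.2]
wrist cap [525.8  83.5] ztop 173.7 px 6103 minmax [512.5  70.1] [539.4  96.7]
wrist cap [506.2 225.8] ztop 65.7 px 1064 minmax [496.1 119.3] [557.6 240.4]
wrist tray z 31.3 rect c [516.7 155.4] size [171.17544556 127.18334961] ang 66.11038208007812
hole local 0.0 59.9 circ 0.091552734375 59.74882507324219 15.447061538696289 fill 0.8994104792649451
hole local 0.0 19.8 circ -0.03168487548828125 19.92450714111328 15.283464431762695 fill 0.9022370987413368
hole local 39.8 19.5 circ 39.70982360839844 19.493301391601562 14.993701934814453 fill 0.9176139924517948
hole local 39.7 -20.5 circ 39.673912048339844 -20.5 15.356249809265137 fill 0.9161568848802837
hole local 39.5 -60.4 circ 39.66722106933594 -60.44039726257324 15.175950050354004 fill 0.9294127468102227
```

```bash
python3 -m jog '{"xyz":[[1,-2,15],[1,-2,35],[1,-2,55],[1,-2,68],[1,-2,72]],"spin":[0,0,0,0,0]}'
python3 -m jog '{"xyz":[[0,0,0],[0,0,3],[0,0,6],[0,0,9],[0,0,12]],"spin":[0,0,0,0,0]}'
```

```text
t: 6.3
tool_pos: [527.3, 85.3, 71.4]
tool_rot: [[0.914, -0.406, -0.003], [-0.406, -0.914, -0.001], [-0.002, 0.002, -1.0]]
wrist_force: [0.1, 0.0, -1.2]
opening: 0.308
gripper_force: 29.7
t: 6.8
tool_pos: [528.6, 86.0, 61.4]
tool_rot: [[0.914, -0.405, 0.001], [-0.405, -0.914, -0.0], [0.001, -0.0, -1.0]]
wrist_force: [-0.1, 0.1, 0.2]
opening: 0.304
gripper_force: 29.7
```

```bash
python3 -m jog '{"xyz":[[0,0,1],[0,0,2],[0,0,3],[0,0,4],[0,0,4]],"spin":[0,0,0,0,0]}'; python3 -c "
from h import *
from w import wrist
from caps import caps
P,im,d=wrist('w4',[])
print(ctrl.get_state()['wrist_force'])
caps('wrist',P,im,d)"
```

```text
t: 7.3
tool_pos: [528.3, 86.0, 57.2]
tool_rot: [[0.914, -0.405, -0.0], [-0.405, -0.914, -0.0], [-0.0, 0.0, -1.0]]
wrist_force: [-0.3, -0.2, -1.0]
opening: 0.304
gripper_force: 29.7
cam [598.  55. 199.] look [-0.27  0.12 -0.96] f 417.7672444214901 [-0.04758964  0.          0.          0.          0.        ]
7.35 [528.4  86.   57.2] [[0.914, -0.405, -0.0], [-0.405, -0.914, -0.0], [-0.0, 0.0, -1.0]]
[0.06992219 0.09089335 0.13860377]
wrist cap [576.5 193.9] ztop 65.5 px 2748 minmax [562.9 180.3] [587.3 202.1]
wrist cap [527.7  86.3] ztop 85.9 px 4818 minmax [514.2  73. ] [541.2  99.6]
```

```bash
python3 -m jog '{"xyz":[[0,0,4],[0,0,8],[0,0,12],[0,0,15],[0,0,17]],"spin":[0,0,0,0,0]}'; python3 -m jog '{"xyz":[[0,0,1],[0,0,2],[0,0,2.5]],"spin":[0,0,0]}'
```

```text
t: 7.85
tool_pos: [528.2, 86.0, 39.8]
tool_rot: [[0.914, -0.405, -0.0], [-0.405, -0.914, -0.0], [-0.0, 0.0, -1.0]]
wrist_force: [-0.6, -0.2, -0.2]
opening: 0.306
gripper_force: 29.7
t: 8.15
tool_pos: [528.4, 86.0, 37.8]
tool_rot: [[0.914, -0.405, 0.0], [-0.405, -0.914, -0.0], [0.0, -0.0, -1.0]]
wrist_force: [0.2, -0.3, 0.4]
opening: 0.309
gripper_force: 29.7
```

```bash
python3 -m jog '{"xyz":[[0,0,0.5],[0,0,1],[0,0,1]],"spin":[0,0,0]}'; python3 -m jog '{"xyz":[[0,0,0],[0,0,0],[0,0,0],[0,0,0],[0,0,0]],"spin":[0,0,0,0,0]}' 55;  python3 -m jog '{"xyz":[[0,0,-15],[0,0,-40],[0,0,-80],[0,0,-120],[0,0,-150]],"spin":[0,0,0,0,0]}'
python3 - <<'E'
from w import wrist
from caps import *
P,im,d=wrist("w5",["reader_window","reader"])
caps("wrist",P,im,d)
E
```

```text
t: 8.45
tool_pos: [528.5, 86.0, 37.1]
tool_rot: [[0.914, -0.405, 0.0], [-0.405, -0.914, -0.0], [0.0, -0.0, -1.0]]
wrist_force: [-0.4, -0.2, 2.3]
opening: 0.307
gripper_force: 30.1
t: 8.95
tool_pos: [528.4, 86.0, 36.8]
tool_rot: [[0.914, -0.405, -0.0], [-0.405, -0.914, -0.0], [-0.0, 0.0, -1.0]]
wrist_force: [-0.9, 0.0, -0.0]
opening: 0.553
gripper_force: 0.0
t: 9.45
tool_pos: [528.8, 86.2, 189.2]
tool_rot: [[0.914, -0.405, 0.002], [-0.405, -0.914, 0.0], [0.002, -0.001, -1.0]]
wrist_force: [-0.1, 0.3, -0.0]
opening: 0.55
gripper_force: 0.0
cam [598.  56. 331.] look [-0.27  0.12 -0.96] f 417.7672444214901 [-0.04758964  0.          0.          0.          0.        ]
9.6 [529.7  86.2 188.9] [[0.914, -0.405, 0.005], [-0.405, -0.914, 0.0], [0.004, -0.002, -1.0]]
wrist cap [576.2 194.4] ztop 65.8 px 1130 minmax [563.1 181.5] [589.  207.5]
wrist cap [527.9  85.8] ztop 65.8 px 1006 minmax [514.6  72.7] [541.1  98.9]
wrist cap [507.7 137. ] ztop 65.8 px 1005 minmax [493.9 103.2] [548.9 150.6]
wrist cap [503.4 227. ] ztop 65.7 px 980 minmax [490.7 213.9] [516.2 240. ]
wrist cap [454.7 117.7] ztop 103.7 px 1232 minmax [441.2 104.7] [467.7 130.7]
```

```bash
cat > rd.py <<'E'
from h import *
def reader(cam,P,im,d,c0=(690,-155)):
    p,u,v=cloud(cam,P,d); c=np.array(c0); k=(np.hypot(*(p[:,:2]-c).T)<110)
    f=p[k&(abs(p[:,2]-14)<4)]
    if len(f)>30:
        r=cv2.minAreaRect(f[:,:2].astype(np.float32)); print(cam,"foot",np.round(r[0],1),np.round(r[1],1),round(r[2],1))
    m=k&(p[:,2]>95); q=p[m]; col=im[v,u][m]; rng=np.random.default_rng(0); best=None
    for _ in range(3000):
        a,b,e=q[rng.choice(len(q),3,False)]; n=np.cross(b-a,e-a)
        if np.linalg.norm(n)<50: continue
        n/=np.linalg.norm(n); n*=np.sign(n[2]); t=np.degrees(np.arccos(n[2]))
        if not 18<t<45: continue
        w=abs((q-a)@n)<1.5
        if best is None or w.sum()>best.sum(): best=w
    s=q[best]; o=s.mean(0); n=np.linalg.svd(s-o)[2][2]; n*=np.sign(n[2])
    w=abs((q-o)@n)<2.5; s=q[w]; o=s.mean(0); n=np.linalg.svd(s-o)[2][2]; n*=np.sign(n[2])
    tilt=np.degrees(np.arccos(n[2])); az=np.degrees(np.arctan2(n[1],n[0]))
    ex=np.array([np.cos(np.radians(az)),np.sin(np.radians(az)),0])*n[2]-np.array([0,0,np.hypot(n[0],n[1])]); ey=np.cross(n,ex)
    L=np.c_[(s-o)@ex,(s-o)@ey]; R=cv2.minAreaRect(L.astype(np.float32)); cc=o+R[0][0]*ex+R[0][1]*ey
    br=im[v,u][m][w].min(1)>150; 
    print(cam,"plane n",len(s),"normal",n.round(3),"tilt",tilt.round(1),"az",az.round(1),"rect",np.round(R[1],1),round(R[2],1),"centre",cc.round(1))
    if br.sum()>8:
        # ring: points bright
        B=L[br]; h=cv2.minEnclosingCircle(B.astype(np.float32)); print("  bright",br.sum(),"ring c",(o+h[0][0]*ex+h[0][1]*ey).round(1),"r",round(h[1],1), "mean",(o+B[:,0].mean()*ex+B[:,1].mean()*ey).round(1))
    return n,cc
if __name__=="__main__":
    for cam in ["top","side"]:
        a=np.load(cam+".npz"); reader(cam,imaging.camera_params(cam),a["im"],a["d"])
E
python3 rd.py
```

```text
top foot [ 696.5 -151.7] [136.9 130.7] 61.3
top plane n 484 normal [-0.371  0.202  0.906] tilt 25.0 az 151.5 rect [66.9 52. ] 89.3 centre [ 681.  -153.5  140.8]
side foot [ 690.9 -157.1] [124.3 132.5] 62.0
side plane n 456 normal [-0.388  0.204  0.899] tilt 26.0 az 152.3 rect [68.2 51.9] 89.2 centre [ 678.6 -151.1  139.2]
  bright 10 ring c [ 678.9 -154.1  140. ] r 20.7 mean [ 679.  -154.5  140.1]
```

```bash
python3 -m jog '{"xyz":[[-20,0,0],[-45,1,0],[-65,1,0],[-80,1.5,0],[-80,1.5,0]],"spin":[0,0,0,0,0]}' 70 30
python3 -c "
from h import *
from w import wrist
from caps import caps
P,im,d=wrist('w6',[])
caps('wrist',P,im,d)"
```

```text
t: 10.1
tool_pos: [452.8, 117.6, 186.1]
tool_rot: [[0.915, -0.403, -0.002], [-0.403, -0.915, -0.001], [-0.001, 0.001, -1.0]]
wrist_force: [0.1, -0.2, 0.4]
opening: 0.697
gripper_force: 0.0
cam [522.  87. 328.] look [-0.27  0.12 -0.96] f 417.7672444214901 [-0.04758964  0.          0.          0.          0.        ]
10.15 [454.2 117.  186.4] [[0.915, -0.404, -0.0], [-0.404, -0.915, -0.0], [-0.0, 0.001, -1.0]]
wrist cap [575.9 194.5] ztop 65.8 px 1428 minmax [562.9 181.2] [588.8 207.6]
wrist cap [527.3  86. ] ztop 66.0 px 1236 minmax [514.3  72.8] [540.1  99. ]
wrist cap [507.1 138.1] ztop 66.0 px 1139 minmax [494.2 125. ] [520.  151.2]
wrist cap [503.  227.3] ztop 65.8 px 1166 minmax [490.2 213.6] [516.1 240.5]
wrist cap [454.2 117.7] ztop 103.8 px 1392 minmax [441.3 104.7] [467.4 130.8]
```

```bash
python3 -m jog '{"xyz":[[0,0,20],[0,0,55],[0,0,90],[0,0,120],[0,0,134]],"spin":[0,0,0,0,0]}'
python3 -m jog '{"xyz":[[0,0,0],[0,0,0],[0,0,0],[0,0,0],[0,0,0]],"spin":[0,0,0,0,0]}' 0 25
python3 -m jog '{"xyz":[[0,0,-4],[0,0,-9],[0,0,-14],[0,0,-18],[0,0,-18]],"spin":[0,0,0,0,0]}'
```

```text
t: 10.65
tool_pos: [454.1, 116.0, 49.9]
tool_rot: [[0.914, -0.406, -0.003], [-0.406, -0.914, -0.001], [-0.003, 0.002, -1.0]]
wrist_force: [-0.3, 0.4, 0.4]
opening: 0.703
gripper_force: 0.0
t: 11.15
tool_pos: [455.2, 117.0, 53.5]
tool_rot: [[0.914, -0.405, 0.001], [-0.405, -0.914, 0.0], [0.001, -0.001, -1.0]]
wrist_force: [-0.1, 0.3, -0.7]
opening: 0.314
gripper_force: 25.3
t: 11.65
tool_pos: [455.1, 117.1, 71.6]
tool_rot: [[0.914, -0.405, 0.001], [-0.405, -0.914, 0.0], [0.001, -0.001, -1.0]]
wrist_force: [1.0, 0.3, -1.2]
opening: 0.315
gripper_force: 25.3
```

```bash
python3 -m jog '{"xyz":[[-2,0,0],[-4,0,0],[-6,0,0],[-8,0,0],[-10,0,0]],"spin":[0,0,0,0,0]}'
python3 -m jog '{"xyz":[[-2,0,0],[-4,0,0],[-6,0,0],[-8,0,0],[-9,0,0]],"spin":[0,0,0,0,0]}'
python3 -c "
from h import *
from w import wrist
from caps import caps
P,im,d=wrist('w7',[])
caps('wrist',P,im,d)"
```

```text
t: 12.15
tool_pos: [447.4, 120.9, 71.5]
tool_rot: [[0.914, -0.406, 0.004], [-0.406, -0.914, 0.0], [0.003, -0.002, -1.0]]
wrist_force: [4.1, -2.7, 4.5]
opening: 0.312
gripper_force: 26.0
t: 12.65
tool_pos: [438.9, 124.7, 71.4]
tool_rot: [[0.914, -0.405, 0.003], [-0.405, -0.914, 0.0], [0.003, -0.002, -1.0]]
wrist_force: [4.4, -1.8, 2.4]
opening: 0.31
gripper_force: 26.1
cam [508.  94. 214.] look [-0.27  0.12 -0.96] f 417.7672444214901 [-0.04758964  0.          0.          0.          0.        ]
12.7 [438.7 124.7  71.4] [[0.914, -0.405, 0.003], [-0.405, -0.914, 0.0], [0.003, -0.002, -1.0]]
wrist cap [527.3  86.1] ztop 66.0 px 4177 minmax [514.   72.9] [540.3  99. ]
wrist cap [575.8 194.3] ztop 63.1 px 1430 minmax [562.4 180.8] [579.2 193.5]
wrist cap [506.9 138. ] ztop 65.9 px 3629 minmax [494.  124.9] [520.1 151. ]
wrist cap [503.  226.5] ztop 65.7 px 2869 minmax [490.1 212.6] [515.7 238.4]
wrist cap [437.1 125.6] ztop 122.9 px 5949 minmax [423.9 113.8] [451.  140.1]
```

View pics/w7.png

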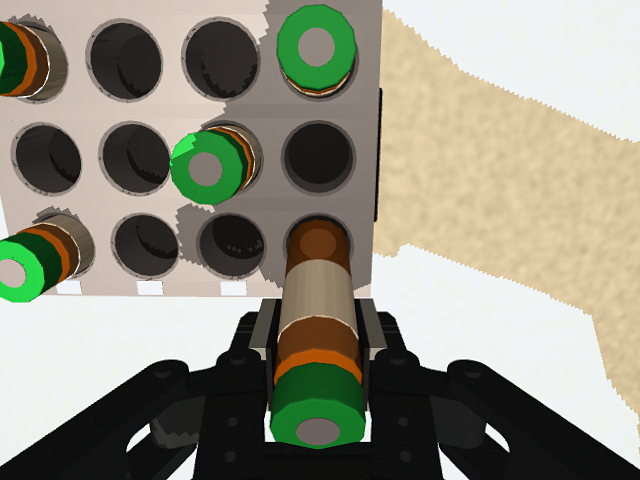

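```bash
python3 -m jog '{"xyz":[[-2,0,0],[-4,0,0],[-6,0,0],[-8,0,0],[-10,0,0]],"spin":[0,0,0,0,0]}'
python3 -m jog '{"xyz":[[0,0,-10],[0,0,-40],[0,0,-80],[0,0,-115],[0,0,-130]],"spin":[0,0,0,0,0]}' - 40
python3 -m jog '{"xyz":[[0,0,0],[0,0,0]],"spin":[0,0]}'
cat > vt.py <<'E'
import sys
from w import wrist
from caps import *
def fit(tag):
    P,im,d=wrist(tag,["vial_tall"]); s=ctrl.get_state(); o=s["tool_pos"]; R=s["tool_rot"]
    p,u,v=cloud("wrist",P,d); l=(p-o)@R
    hsv=cv2.cvtColor(im,cv2.COLOR_BGR2HSV)[v,u]
    k=(abs(l[:,1])<12.0)&(l[:,2]>-62)&(l[:,2]<70)&(abs(l[:,0])<70); l=l[k]; H=hsv[k]
    # side cylinder: fit axis in the tool x-z plane (axis normal to y), coloured brown/label facing the camera
    grn=(H[:,0]>45)&(H[:,0]<85)&(H[:,1]>100)
    def res(a):
        th,c=a; dist=l[:,0]*np.cos(th)-l[:,2]*np.sin(th)*1-c
        return np.hypot(dist,l[:,1])-13.75
    # inside tool frame: z down; axis-up direction = (-sin th,0,-cos th); transverse=(cos th,0,-sin th)
    best=None
    for t0 in (0.2,0.4,0.6):
        f=least_squares(res,[t0,0],loss="soft_l1",f_scale=1.0)
        if best is None or f.cost<best.cost: best=f
    th,c=best.x; r=res(best.x); ok=abs(r)<1.5
    ax=l[:,0]*-np.sin(th)-l[:,2]*np.cos(th)
    dist=l[:,0]*np.cos(th)-l[:,2]*np.sin(th)-c
    top=np.percentile(ax[grn],98)
    print("tilt",np.degrees(th).round(1),"c",c.round(1),"inl",ok.sum(),len(l),"axial of inliers",np.percentile(ax[ok],[1,99]).round(1),"top",top.round(1))
    t=np.array([np.cos(th),0,-np.sin(th)]);a=np.array([-np.sin(th),0,-np.cos(th)])
    und=c*t+(top-98)*a; U=o+R@und
    print("underside tool",und.round(1),"world",U.round(1),"axis world",(R@a).round(3))
    return s,U,R@a
if __name__=="__main__": fit(sys.argv[1])
E
python3 vt.py w8
```

```text
t: 13.2
tool_pos: [429.2, 128.7, 70.9]
tool_rot: [[0.914, -0.405, 0.002], [-0.405, -0.914, 0.0], [0.002, -0.001, -1.0]]
wrist_force: [5.9, -1.7, -2.1]
opening: 0.313
gripper_force: 25.7
t: 13.7
tool_pos: [428.3, 129.5, 203.7]
tool_rot: [[0.915, -0.404, 0.002], [-0.404, -0.915, 0.001], [0.002, -0.002, -1.0]]
wrist_force: [-0.3, 0.6, -0.8]
opening: 0.308
gripper_force: 39.9
t: 13.9
tool_pos: [427.3, 128.6, 200.1]
tool_rot: [[0.914, -0.405, -0.001], [-0.405, -0.914, -0.0], [-0.001, 0.001, -1.0]]
wrist_force: [-0.8, 1.0, -2.5]
opening: 0.307
gripper_force: 39.8
cam [497.  98. 342.] look [-0.27  0.12 -0.96] f 417.7672444214901 [-0.04758964  0.          0.          0.          0.        ]
vial_tall 0.87 [270.2, 202.3, 92.7, 246.2] [436. 124. 230.] [416. 109. 169.] [459. 140. 252.]
14.0 [427.  128.5 199.4] [[0.914, -0.405, -0.003], [-0.405, -0.914, -0.001], [-0.002, 0.002, -1.0]]
tilt 22.8 c 9.3 inl 14965 17326 axial of inliers [-46.1  49.1] top 49.5
underside tool [27.3  0.  41.1] world [451.8 117.4 158.2] axis world [-0.351  0.157  0.923]
```

View pics/w8.png

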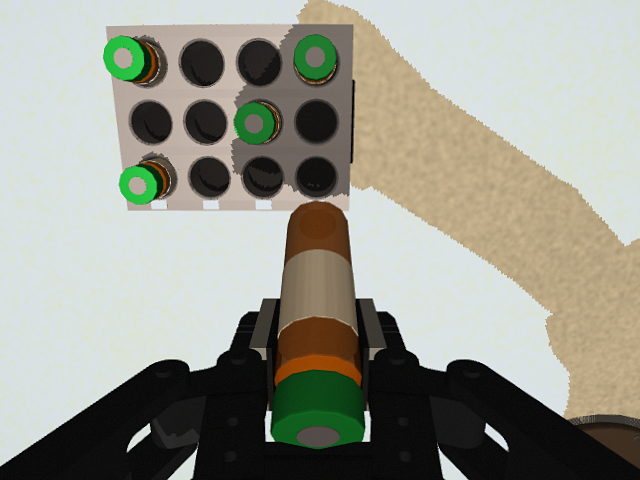

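```bash
python3 -m jog '{"xyz":[[10,5,-10],[35,18,-25],[70,36,-36],[102,52,-36],[130,67,-36]],"spin":[0,0,0,0,0]}'
python3 -m jog '{"xyz":[[30,15,0],[60,31,0],[90,46,0],[115,59,0],[130,67,0]],"spin":[0,0,0,0,0]}'
python3 -m jog '{"xyz":[[12,6,0],[22,12,0],[29,15,0],[32,17,0],[32,17,0]],"spin":[1,2,3,4,4]}'
python3 -m jog '{"xyz":[[0,0,0],[0,0,0],[0,0,0]],"spin":[0,0,0]}'
cat > fin.py <<'E'
from vt import *
from rd import reader
s,U,a=fit("w9"); P=imaging.camera_params
for cam in ["side","top"]:
    im,d=imaging.snapshot(cam); np.savez(cam+"9.npz",im=im,d=d)
    cv2.imwrite(f"pics/{cam}9.png",cv2.resize(im[100:340,180:500],(800,600)))
n=np.array([-.38,.203,.902]);n/=np.linalg.norm(n);W=np.array([680,-153,140.5])
e=U-W; print("along",e@n,"side",(e-(e@n)*n).round(1),"angle",np.degrees(np.arccos(a@n)).round(1))
E
python3 fin.py
```

```text
t: 14.5
tool_pos: [521.2, 12.3, 237.0]
tool_rot: [[0.914, -0.406, 0.0], [-0.406, -0.914, -0.0], [0.0, 0.0, -1.0]]
wrist_force: [-0.4, 0.3, -0.4]
opening: 0.315
gripper_force: 39.8
t: 15.0
tool_pos: [612.4, -102.6, 235.8]
tool_rot: [[0.913, -0.407, -0.002], [-0.407, -0.913, -0.001], [-0.001, 0.001, -1.0]]
wrist_force: [-0.4, -0.5, -1.2]
opening: 0.309
gripper_force: 39.8
t: 15.5
tool_pos: [634.0, -127.4, 236.8]
tool_rot: [[0.884, -0.468, -0.0], [-0.468, -0.884, 0.0], [-0.0, 0.0, -1.0]]
wrist_force: [0.0, -0.3, -1.0]
opening: 0.312
gripper_force: 39.8
t: 15.8
tool_pos: [633.8, -127.0, 237.0]
tool_rot: [[0.884, -0.467, 0.0], [-0.467, -0.884, 0.0], [0.0, -0.0, -1.0]]
wrist_force: [0.1, -0.4, -0.8]
opening: 0.308
gripper_force: 39.8
cam [ 701. -162.  379.] look [-0.26  0.14 -0.96] f 417.7672444214901 [-0.04758964  0.          0.          0.          0.        ]
vial_tall 0.75 [271.9, 202.8, 91.4, 246.6] [ 643. -132.  267.] [ 623. -148.  205.] [ 665. -116.  289.]
15.9 [ 633.9 -127.3  237. ] [[0.884, -0.467, 0.0], [-0.467, -0.884, -0.0], [0.0, -0.0, -1.0]]
tilt 22.6 c 8.6 inl 14939 17352 axial of inliers [-46.7  48.6] top 49.0
underside tool [26.8  0.  42. ] world [ 657.6 -139.8  195. ] axis world [-0.34   0.18   0.923]
along 60.37579311120806 side [0.5 0.9 0. ] angle 2.9
```

View pics/side9.png

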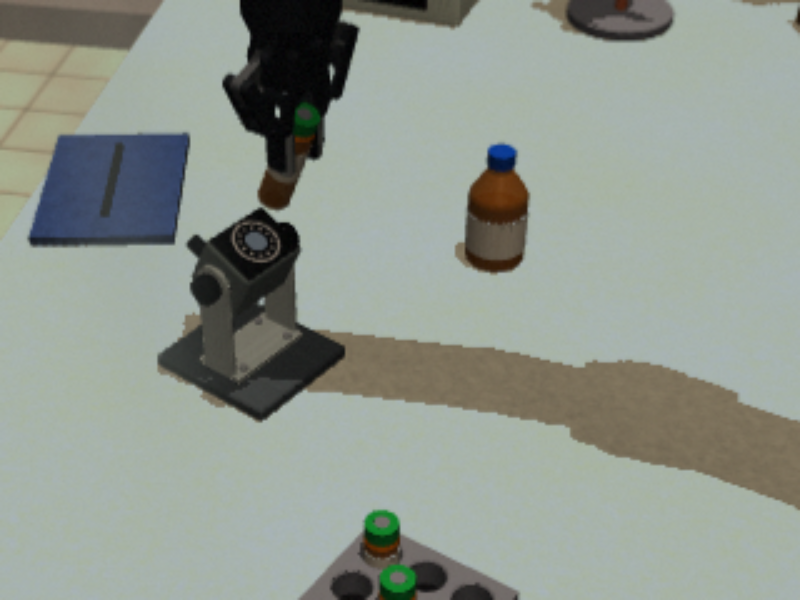

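The side view shows the tilted vial at about (290,160). Its underside sits above the window ring at about (255,240), and nothing else has been disturbed.

```bash
python3 -m jog '{"xyz":[[0,0,0],[0,0,0],[0,0,0],[0,0,0],[0,0,0]],"spin":[0,0,0,0,0]}'; python3 -c "
from rig import close_job
print(close_job())"
```

```text
t: 16.5
tool_pos: [634.0, -127.5, 236.8]
tool_rot: [[0.884, -0.468, -0.0], [-0.468, -0.884, -0.0], [-0.0, 0.0, -1.0]]
wrist_force: [-0.6, 0.4, -0.2]
opening: 0.31
gripper_force: 39.8
the job is handed in; nothing more can be done
None
```

The job is handed in at 16.5 s, result not reported: the bench vial is seated in the tray and released, and the tall vial is held still at the reader, by my measurements 60 mm from the window, about 1 mm off centre and 3° off the line of sight.

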